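# Fit the adjustable wrench to the outlet cap and nip it up

### The job

An adjustable wrench has been left lying loosely round the hexagonal cap of one of the two water outlets on the tableware counter. Roll the wrench's worm until its jaws just fit the cap, and only then swing the handle to tighten the cap about an eighth of a turn clockwise as seen from above; let go and leave the wrench on the cap. Leave the bowl, the stack of saucers and the loose spanner where they are.

Things in the scene. Friction and masses are not known exactly. Their poses are not given: they have to be found in the camera images.
- cap (a joint): Turn of the brass hexagonal cap the wrench lies round (30 mm across flats, 35 mm across corners, top 80 mm above the counter; vertical steel pipe, foot 90 mm across). In rad, 0 at the start, grows clockwise seen from above. Stiff (0.25 N m), no stop in reach, stays where left. The other outlet (22 mm cap, no wrench) is not part of the job.
- jaw (a joint): How far the moving jaw has closed, in m. At 0 the jaws stand 35.5 mm apart; at 0.0055 they meet the 30 mm cap: the jaw stops, the worm rolls no further and a fingertip just slips over it. Starts between 0 and 0.0021 (3.4 to 5.5 mm too wide). It moves only with the worm and stays where left.
- worm (a joint): Roll of the worm in rad, growing as the jaws close, 3 mm of jaw per rad. Drag a closed fingertip over its top away from the cap, towards the handle's end, to close; the other way opens, so lift off between strokes. 14 mm of drag is 1 rad: 16 to 26 mm in all, in one or several strokes; more does no harm. It needs 2 N at its rim.
- worm_top (a point): Middle of the top line of the worm, a bright ribbed roller 28 mm across, 20 mm long, level across the wrench head and 7 mm proud of it; 77 mm above the counter, 45 mm out from the cap's axis. x: along the handle, away from the cap; y: the worm's axis; z up. Sprung: sinks (with the moving jaw) from 2.5 N, 2.5 N per mm, stops at 3 mm; press it 1 to 2.5 mm for a stroke.
- handle_grip (a point): Point on the handle, 175 mm from the cap's axis, 63 mm above the counter, mid-thickness; axes as worm_top. Dark steel bar 24 mm wide, 12 mm thick, straight from 98 to 235 mm from the cap's axis, ending at 250 mm. The wrench only swings level about the cap's axis and stays where left; snug jaws turn the cap with at most 5 degrees of play.
- bowl: Bystander: cream bowl, 110 mm across, 60 mm tall; origin under its centre.
- saucers: Bystander: stack of four cream saucers in one piece, 100 mm across, 46 mm tall; origin under its centre.
- spanner: Bystander: plain fixed spanner, 170 mm long, lying on the counter; no worm. Origin under its middle.

How it is judged:
By the outcome, as a careful person would: the job done as asked, in the order asked, and still so for the second after the job is handed in, with the robot touching nothing.
It also fails if it takes over 51 s, if anything falls off the work surface, if the arm or the gripper's body presses on something with over 40 N, if the wrist force passes 120 N, or if a joint passes its speed limit or range.

### The arm

A 6-joint arm with a two-finger parallel gripper is mounted at the origin on the work surface. World frame = base frame: x ahead of the robot, y to its left, z up, the work surface at z = 0. Lengths are in m, angles in degrees, forces in N, time in s.
With the tool pointing down it reaches from about 0.375 to 0.75 m from the base axis. Payload 9 kg.
Tool frame: the origin (TCP) lies where the fingers leave the gripper's body, on its centre line; the fingertips stand 73 mm ahead of it and the grasp point (between the pads) lies 54 mm ahead of it (robot.tip_reach is the distance from the TCP to the fingertips, in m); z points along the fingers, y is the direction in which the jaws open and shut (so a half turn about z gives the same grasp; the last joint's range is limited). The gripper opens to 85 mm and grips with 20 to 120 N. Pads are 22 mm wide; open, the fingers measure 114 mm over their backs; the gripper's body (76 mm by 85 mm) begins 54 mm behind the grasp point. The pads swing forward as they close: fully open they stand 13 mm farther back than shut.
Start: joints at [-85.869, 5.964, 5.575, 89.605, 0, 77.527], TCP at [0.171, -0.575, 0.304] pointing down, gripper open.
Joint ranges: [-171.21, 171.21], [-48.23, 106.86], [-62.78, 66.21], [-105.2, 120.99], [-86.42, 89.51], [-180, 180]. Speed limits (degrees/s): [127.2, 127.2, 147.25, 180, 180, 180].

### API

Orientations are given as [roll, pitch, yaw] about the fixed x, y, z axes, in that order (R = Rz(yaw) Ry(pitch) Rx(roll)).
In Python, from plant import robot gives the robot as it stands. Calls block until the motion is done:
- robot.move_pose(position, orientation): joint-space move of the TCP to a pose.
- robot.line_to(position, vel=0.15, rotation=None, guard=None): straight line of the TCP; rotation=None keeps the orientation; vel is the mean speed in m/s. With guard (N) it stops when the force on the tool has changed by that much, and returns True; else False.
- robot.goto_joints(angles): joint-space move.
- robot.set_gripper(opening): finger opening in m; the grip force is fixed at half the most; returns when the fingers have stopped.
- robot.pause(seconds).
- robot.ik(position, orientation): joint angles nearest the present ones, or None.
- robot.observe(): the state.
- robot.grab_frame(name): name is "scene" or "top" or "wrist"; returns the picture (384x512x3 uint8, blue, green, red); there is no depth.
- robot.get_calibration(name): a dict with "vertical_fov" (degrees; the focal length in pixels is half the picture's height over the tangent of half this angle, whatever the lens; pixels are square), "cx", "cy" (the principal point, pixels), "rvec" (rotation vector, rad) and "tvec" (3), from world to camera coordinates, as OpenCV has them. Camera axes: x right, y down, z forward; pixel columns grow to the right and rows downward; lengths in m; the calibration is good to about 2 mm. The wrist camera is an equidistant fisheye: a pixel r from the principal point sees the ray r / f radians off the axis. A picture is of the moment at which its call begins: read the wrist's pose just before it. get_calibration takes no time and is no camera call; for the wrist camera it gives the pose at the moment of the call.
A pose or a line that the arm cannot do raises robot.IKError and nothing moves.
- robot.job_done(): hands the job in, once; it reports no verdict.
The state is a dict: "time": time; "q": joint angles; "qvel": joint speeds; "joint_torque": joint torques, N m; "tool_pos": TCP position; "tcp_rot": TCP orientation; "ft_force": force on the tool from outside, world axes, zero at the start; "torque": the same for the moment, N m; "gripper_width": finger opening in m.
Only numpy, scipy, OpenCV 4.12 (cv2) and the standard library are available. Lean on these libraries where they do the work, as an engineer would, in place of code of your own. Each camera call takes 0.05 s, during which the arm holds its last target.

## Working session

There is one attempt and no reset: what is moved stays moved. The work goes in short steps, each a Python script; the robot and the scene stay as the last script left them, time stands still between calls to the robot, and variables do not carry over. Pictures are saved under pics/ and viewed, and the job is handed in when it is done.

```bash
ls; mkdir -p pics; python3 - <<'E'
from plant import robot
import cv2
print(robot.observe())
for n in("scene","top","wrist"):
    c=robot.get_calibration(n);print(n,c)
    cv2.imwrite(f"pics/{n}0.png",robot.grab_frame(n))
E
```

```text
pics
{'time': 0.0, 'q': array([-8.58690053e+01,  5.99697321e+00,  5.52631973e+00,  8.96029536e+01,
        1.06772959e-03,  7.75265834e+01]), 'qvel': array([0.08374894, 0.0148442 , 0.08223557, 0.00753346, 0.00664243,
       0.06503298]), 'joint_torque': array([-1.77716756e-03, -5.56933200e+01,  5.03646863e+01,  1.71305059e-02,
       -5.67239240e-04, -7.79175934e-06]), 'tool_pos': array([ 0.17145237, -0.57474104,  0.30313196]), 'tcp_rot': array([-1.79928361e+02, -1.69406642e-02,  1.66044000e+01]), 'ft_force': array([ 0.58082981,  0.99614487, -0.37344815]), 'torque': array([ 0.01342394, -0.02876488,  0.02056943]), 'gripper_width': 0.08543916616926489}
scene {'vertical_fov': 46.8312951558388, 'cx': 251.61492079079045, 'cy': 190.70739840657632, 'rvec': array([ 2.28548564,  1.38727012, -0.37806593]), 'tvec': array([-0.26776277, -0.34028192,  1.57959426])}
top {'vertical_fov': 55.53129176216222, 'cx': 251.08112301295145, 'cy': 189.47211615150613, 'rvec': array([ 2.15164982, -2.17893991,  0.1003974 ]), 'tvec': array([0.06597659, 0.51006167, 0.90678974])}
wrist {'vertical_fov': 65.70646984690485, 'cx': 258.3898160659714, 'cy': 191.596247279709, 'rvec': array([-2.32431848,  1.73172154,  0.2555467 ]), 'tvec': array([-0.59767242, -0.03650048,  0.3784349 ])}
```

View pics/scene0.png

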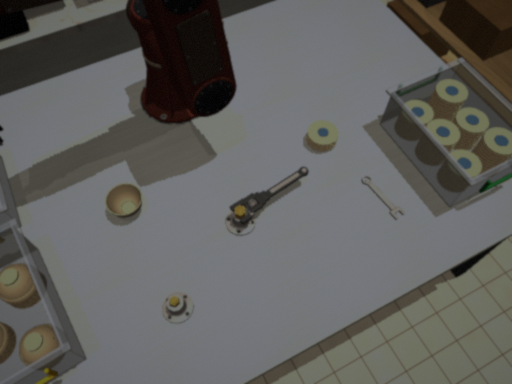

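View pics/top0.png

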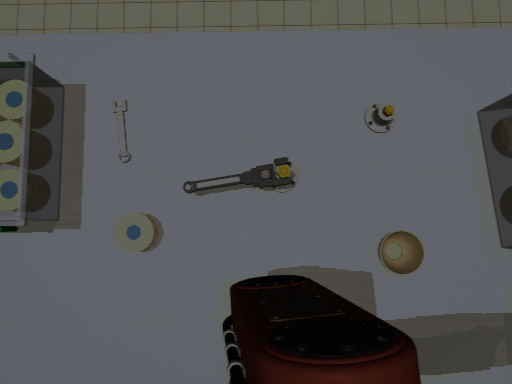

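View pics/wrist0.png

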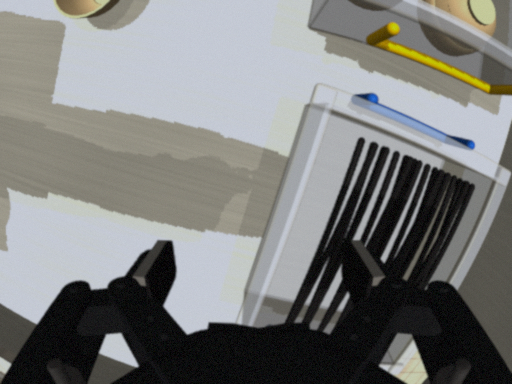

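The top view shows the cap at about (284,171), the worm head near (265,174) and the handle's end at about (188,187). The spanner is at (122,130), the saucers at (135,232) and the bowl at (402,252). Next I'll mask and cast rays.

```bash
cat > h.py <<'E'
import cv2,numpy as np
from plant import robot
def K(c):
    f=192/np.tan(np.radians(c["vertical_fov"])/2);return f
def cast(c,px,z,fish=False):
    """pixels -> points on plane z"""
    px=np.atleast_2d(np.asarray(px,float));f=K(c)
    d=(px-[c["cx"],c["cy"]])/f
    if fish:
        r=np.linalg.norm(d,axis=1,keepdims=True);d=d/np.maximum(r,1e-9)*np.sin(r);ray=np.c_[d,np.cos(r)]
    else: ray=np.c_[d,np.ones(len(d))]
    R=cv2.Rodrigues(c["rvec"])[0];o=-R.T@c["tvec"];w=ray@R
    return o+w*((z-o[2])/w[:,2:3])
def proj(c,P,fish=False):
    P=np.atleast_2d(P);R=cv2.Rodrigues(c["rvec"])[0];q=P@R.T+c["tvec"];f=K(c)
    if fish:
        r=np.linalg.norm(q[:,:2],axis=1,keepdims=True);th=np.arctan2(r,q[:,2:3]);return q[:,:2]/r*th*f+[c["cx"],c["cy"]]
    return q[:,:2]/q[:,2:3]*f+[c["cx"],c["cy"]]
E
python3 - <<'E'
from h import *
for n,box in(("top",(260,150,310,200)),("scene",(220,195,260,225))):
    c=robot.get_calibration(n);im=cv2.imread(f"pics/{n}0.png")
    hsv=cv2.cvtColor(im,cv2.COLOR_BGR2HSV)
    m=cv2.inRange(hsv,(18,150,120),(35,255,255));x0,y0,x1,y1=box
    mm=np.zeros_like(m);mm[y0:y1,x0:x1]=m[y0:y1,x0:x1]
    ys,xs=np.nonzero(mm);p=[xs.mean(),ys.mean()]
    print(n,len(xs),p,cast(c,p,.08))
    if n=="top":print("end",cast(c,[[188,187],[247,178]],.063))
    else:print("end",cast(c,[[304,172]],.063))
    s=cv2.resize(im[130:210,170:310] if n=="top" else im[150:245,210:320],None,fx=5.5,fy=5.5,interpolation=cv2.INTER_CUBIC);cv2.imwrite(f"pics/{n}z.png",s)
    if n=="top":print("byst",cast(c,[[402,252],[135,232],[122,130],[383,118]],.03))
E
```

```text
top 0 [np.float64(nan), np.float64(nan)] [[nan nan nan]]
end [[0.51525342 0.214486   0.063     ]
 [0.5356551  0.06896114 0.063     ]]
byst [[ 0.3487729  -0.31503369  0.03      ]
 [ 0.40636188  0.35392339  0.03      ]
 [ 0.67020551  0.39310945  0.03      ]
 [ 0.6920707  -0.28445012  0.03      ]]
scene 1 [np.float64(241.0), np.float64(209.0)] [[ 0.55294134 -0.01834837  0.08      ]]
end [[0.52036893 0.2108042  0.063     ]]<stdin>:7: RuntimeWarning: Mean of empty slice.
  ret = ret.dtype.type(ret / rcount)
```

View pics/topz.png

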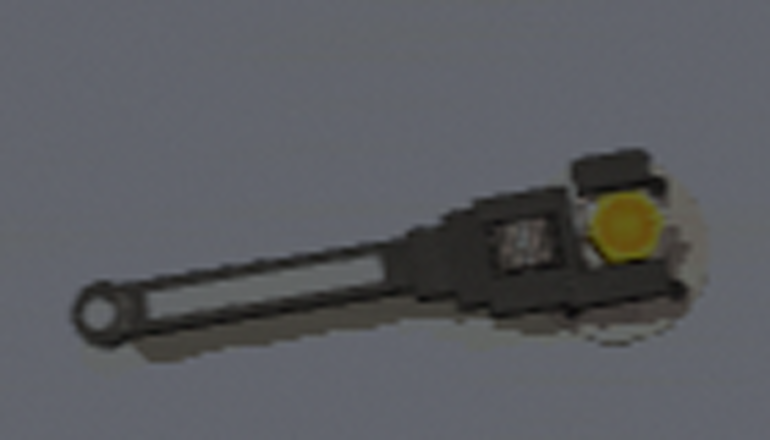

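```bash
python3 - <<'E'
from h import *
from scipy.spatial.transform import Rotation as Ro
c=robot.get_calibration("top")
cap=cast(c,[283.6,170.9],.08)[0];w=cast(c,[265.6,174.2],.077)[0];e=cast(c,[187.6,186.9],.063)[0]
print(cap,w,e,np.linalg.norm((w-cap)[:2]),np.linalg.norm((e-cap)[:2]))
for v in(w,e):print(np.degrees(np.arctan2(v[1]-cap[1],v[0]-cap[0])))
o=robot.observe();cw=robot.get_calibration("wrist");R=cv2.Rodrigues(cw["rvec"])[0];C=-R.T@cw["tvec"]
T=Ro.from_euler("xyz",o["tcp_rot"],degrees=True)
print("cam in tool",T.inv().apply(C-o["tool_pos"]),"axis",T.inv().apply(R[2]))
for y in(8,-172,98,-82):print(y,robot.ik([w[0],w[1],.2],[180,0,y]))
E
```

```text
[ 0.54952392 -0.02013605  0.08      ] [0.5424802 0.0234418 0.077    ] [0.51551408 0.2154738  0.063     ] 0.04414343573436852 0.23805181912679008
99.18161498149473
98.21380343276262
cam in tool [ 0.0735545  -0.00159069 -0.06878653] axis [-2.86915648e-01 -4.99128777e-04  9.57955720e-01]
8 [-11.33430398  -3.64365484 -14.95097848  78.69267637   0.
 160.66569602]
-172 [-11.33430398  -3.64365484 -14.95097848  78.69267637   0.
 -19.33430398]
98 [-11.33430398  -3.64365484 -14.95097848  78.69267637   0.
  70.66569602]
-82 [ -11.33430398   -3.64365484  -14.95097848   78.69267637    0.
 -109.33430398]
```

Distances agree with the stated sizes: the worm reads 44 mm from the cap (45 given), and the ring end is 238 mm out. The handle bearing is about 98.3°. Next is a close look with the wrist camera, gripper shut.

```bash
python3 - <<'E'
from h import *
a=np.radians(98.3);u=np.array([np.cos(a),np.sin(a)])
cap=np.array([.5495,-.0201])
p=cap+u*0.0
robot.move_pose([*p,.24],[180,0,98.3])
robot.set_gripper(0)
o=robot.observe();print(o["time"],o["tool_pos"],o["tcp_rot"],o["gripper_width"],o["ft_force"])
c=robot.get_calibration("wrist");im=robot.grab_frame("wrist")
np.save("w1.npy",np.r_[c["rvec"],c["tvec"]])
cv2.imwrite("pics/w1.png",im)
print(proj(c,[[*cap,.08],[*(cap+.045*u),.077],[*(cap+.175*u),.063]],True))
E
```

```text
3.3167 [ 0.5495011  -0.02006352  0.23998895] [-1.79999970e+02 -5.83878607e-04  9.83036161e+01] -0.00039724152977601803 [-0.18015165  0.60971196  0.07794959]
[[258.02705699 199.0594042 ]
 [258.02799029 143.10179858]
 [258.09015913  -9.93896504]]
```

View pics/w1.png

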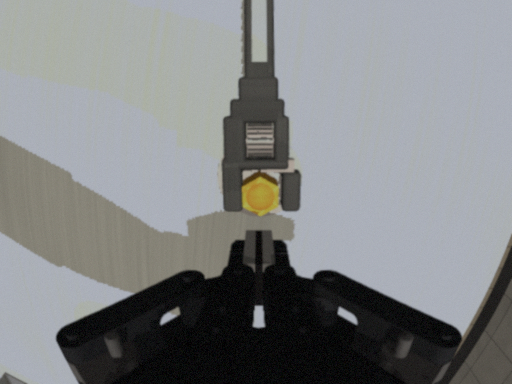

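```bash
python3 - <<'E'
from h import *
im=cv2.imread("pics/w1.png");v=np.load("w1.npy");c=robot.get_calibration("wrist");c["rvec"],c["tvec"]=v[:3],v[3:]
s=cv2.resize(im[100:220,200:320],None,fx=5,fy=5,interpolation=cv2.INTER_CUBIC);cv2.imwrite("pics/w1z.png",s)
hsv=cv2.cvtColor(im,cv2.COLOR_BGR2HSV)
m=cv2.inRange(hsv,(15,120,150),(35,255,255));
n,l,st,ce=cv2.connectedComponentsWithStats(m)
i=1+np.argmax(st[1:,4]);print(st[i],ce[i]);cap=cast(c,ce[i],.08,True)[0];print("cap",cap)
k=np.argwhere(l==i)[:,::-1].astype(np.float32);h=cv2.approxPolyDP(cv2.convexHull(k),2.5,True)[:,0];P=cast(c,h,.08,True);print(h.tolist());print(np.linalg.norm(P-cap,axis=1)*1e3,np.degrees(np.arctan2(*(P-cap)[:,1::-1].T)))
# handle edges
g=im.max(2)
for r in(5,15,25,35,45,55):
    x=np.nonzero(g[r,225:290]<110)[0]+225;q=cast(c,[[x[0]-.5,r],[x[-1]+.5,r]],.069,True);mid=q.mean(0);print(r,x[0],x[-1],np.linalg.norm(q[0]-q[1])*1e3,np.degrees(np.arctan2(*(mid-cap)[1::-1])))
E
```

```text
[ 242  178   37   38 1027] [259.90749757 196.06037001]
cap [ 0.55063408 -0.01736268  0.08      ]
[[277.0, 187.0], [277.0, 205.0], [259.0, 215.0], [243.0, 206.0], [242.0, 188.0], [257.0, 178.0]]
[15.64090551 15.90919576 16.38207062 16.20206699 15.8640815  15.18289492] [  37.38188898  -20.40843273  -84.2145105  -139.99076388  163.09163107
  107.12174662]
5 243 272 24.015383236846738 99.02382411311446
15 244 272 23.116693350913607 98.91092304469525
25 244 273 23.83546177500419 98.78410366960836
35 244 273 23.775601291143904 98.81566109097118
45 244 273 23.73485972190756 98.8510455943136
55 244 273 23.712780490840974 98.89110118972845
```

View pics/w1z.png

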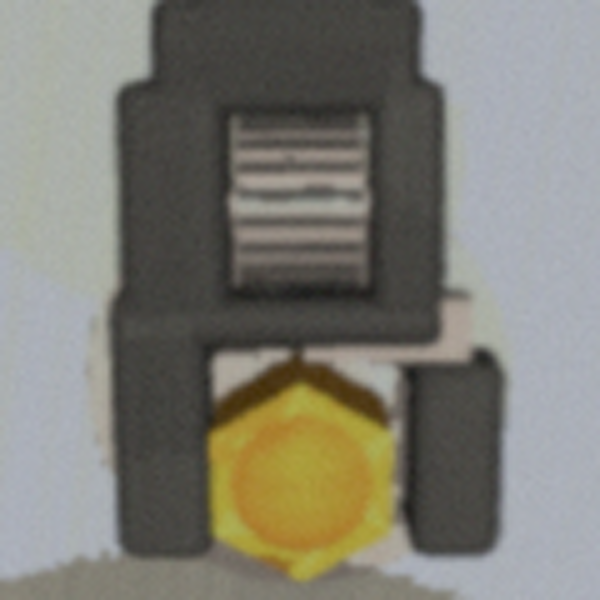

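The wrist view puts the cap at (260,196) and the worm at (260,140), with an open gap of about 3.5 mm at the right jaw. The cap is at (0.5506, −0.0174) with a bearing of 98.9°. The handle width measures 24 mm, as given. I'll make the first worm stroke.

```bash
cat >> h.py <<'E'
cap=np.array([.5506,-.0174]);A=98.9
def u(a=A): a=np.radians(a);return np.array([np.cos(a),np.sin(a)])
TR=robot.tip_reach
def stroke(s0=.036,s1=.056,zt=.0752):
    robot.line_to([*(cap+s0*u()),.085+TR],vel=.12)
    hit=robot.line_to([*(cap+s0*u()),zt+TR],vel=.03,guard=9)
    o=robot.observe();z=o["tool_pos"][2];print("down",hit,o["time"],z-TR,o["ft_force"])
    n=2
    for i in range(1,n+1):
        robot.line_to([*(cap+(s0+(s1-s0)*i/n)*u()),zt+TR],vel=.04)
        o=robot.observe();print(o["tool_pos"],o["ft_force"])
    robot.line_to([*(cap+s1*u()),.095+TR],vel=.12)
E
python3 - <<'E'
from h import *
print(TR)
c=robot.get_calibration("wrist");print("worm",cast(c,[260,140],.077,True),cap+.045*u())
robot.move_pose([*(cap+.036*u()),.1+TR],[180,0,A])
print(robot.observe()["ft_force"])
stroke()
o=robot.observe();print(o["time"],o["ft_force"])
robot.line_to([*(cap+0.0*u()),.24],vel=.25)
c=robot.get_calibration("wrist");np.save("w2.npy",np.r_[c["rvec"],c["tvec"]]);im=robot.grab_frame("wrist")
cv2.imwrite("pics/w2.png",im);cv2.imwrite("pics/w2z.png",cv2.resize(im[100:220,200:320],None,fx=5,fy=5,interpolation=cv2.INTER_CUBIC))
print(robot.observe()["time"])
E
```

```text
0.0726
worm [[0.54417367 0.02707904 0.077     ]] [0.54363803 0.02705819]
[-0.46839676 -1.04844436 -0.05353444]
down False 4.525 0.07573354723966838 [-0.3430855  -1.58949512  4.61847247]
[0.54352815 0.02877784 0.14798386] [0.92259095 2.76774066 5.84638048]
[0.54134997 0.03855384 0.14717007] [-1.42643305  2.81992518  1.00902067]
5.6417 [ 0.00594607  0.11469514 -0.2435525 ]
6.2083
```

View pics/w2z.png

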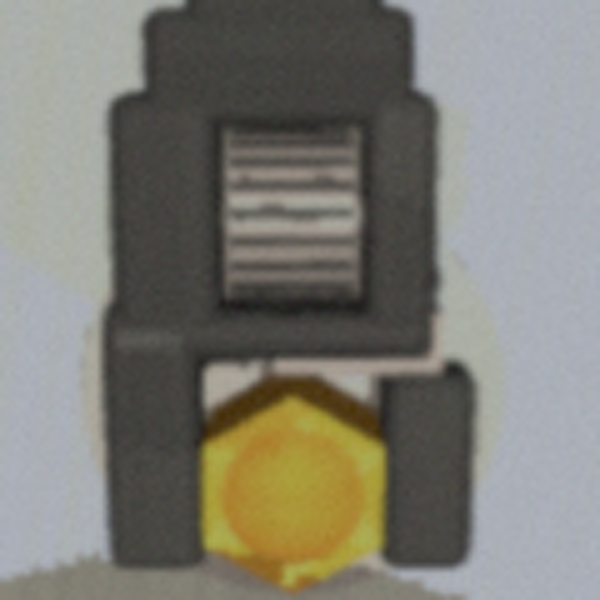

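The jaw has visibly closed on the cap. Two more strokes will make sure it's snug, then I'll look again.

```bash
python3 - <<'E'
from h import *
robot.line_to([*(cap+.034*u()),.1+TR],vel=.25)
stroke(.034,.053,.0748);stroke(.034,.053,.0748)
robot.line_to([*(cap+0.0*u()),.24],vel=.25)
c=robot.get_calibration("wrist");np.save("w3.npy",np.r_[c["rvec"],c["tvec"]]);im=robot.grab_frame("wrist")
cv2.imwrite("pics/w3.png",im);cv2.imwrite("pics/w3z.png",cv2.resize(im[100:220,200:320],None,fx=5,fy=5,interpolation=cv2.INTER_CUBIC))
print(robot.observe()["time"])
E
```

```text
down False 7.425 0.07541275459241506 [-0.19848094 -0.7385505   4.24402123]
[0.54417215 0.02593374 0.14797596] [-0.029698   -1.12662561  5.9574399 ]
[0.54223853 0.03556481 0.14722857] [-0.14553601  2.40797762  2.20332001]
down False 9.3333 0.07511530175651077 [1.00949933 0.27196544 3.51931295]
[0.54385244 0.02608629 0.1475492 ] [-0.18491407  0.73778711  5.46490601]
[0.54204907 0.03569155 0.14705743] [-0.41822921  0.97506756  2.72601013]
10.9833
```

View pics/w3z.png

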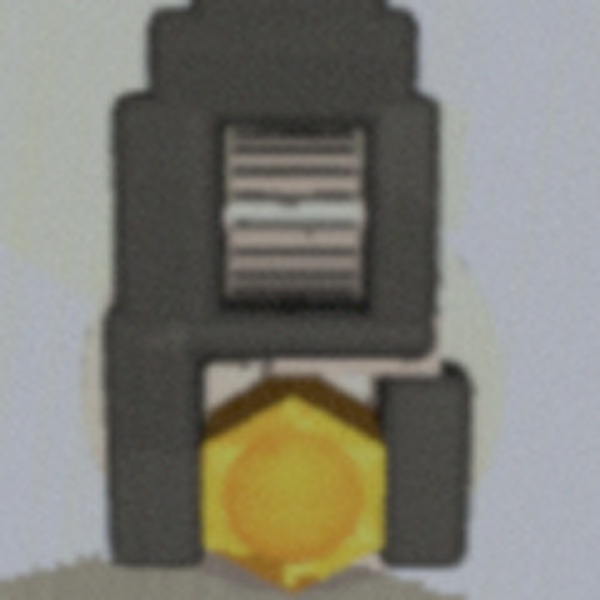

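```bash
python3 - <<'E'
from h import *
robot.line_to([*(cap+.034*u()),.1+TR],vel=.25)
stroke(.035,.055,.0742);stroke(.035,.055,.0742)
robot.line_to([*(cap+0.0*u()),.24],vel=.25)
robot.pause(.2)
c=robot.get_calibration("wrist");np.save("w4.npy",np.r_[c["rvec"],c["tvec"]]);im=robot.grab_frame("wrist")
cv2.imwrite("pics/w4.png",im);cv2.imwrite("pics/w4z.png",cv2.resize(im[100:220,200:320],None,fx=5,fy=5,interpolation=cv2.INTER_CUBIC))
o=robot.observe();print(o["time"])
for k in"1234":
    g=cv2.imread(f"pics/w{k}.png").max(2).astype(float)
    # jaw right body edges: subpixel, rows 183..205
    p=g[183:205,270:305].mean(0);d=np.diff(p);print(k,np.round(p).astype(int))
E
```

```text
down False 12.2167 0.07473310560985141 [ 1.18253915 -0.59989861  3.97291373]
[0.54374996 0.02767889 0.14720132] [ 0.13460858 -1.08781558  5.34929824]
[0.54151214 0.03766475 0.14619502] [-1.42822525  0.92736237  0.91928705]
down True 14.1 0.07445471842779766 [-1.39330648 -0.22867553  7.23373419]
[0.54385949 0.02752536 0.14713806] [0.51495541 0.43493673 5.37762591]
[0.54169245 0.03756643 0.14634589] [-1.3171353   2.81824571  1.88619245]
15.9917
1 [171 171 169 168 165 164 161 158 150 127  97  60  43  54  63  68  71  73
  73  74  73  74  73  74  74  74  73  70  67  82 131 171 182 183 183]
2 [160 158 154 152 149 141 116  77  62  68  71  73  74  74  74  74  74  74
  74  74  74  72  68  74 113 157 173 177 180 181 182 183 183 183 184]
3 [160 158 154 152 148 140 118  82  66  70  73  73  74  74  74  74  75  74
  74  74  73  69  68  88 133 166 175 178 179 181 182 183 184 183 183]
4 [153 152 149 147 144 140 130 112  79  66  71  73  72  74  73  74  74  74
  74  75  75  73  70  68  86 128 164 174 176 179 180 181 182 183 183]
```

View pics/w4z.png

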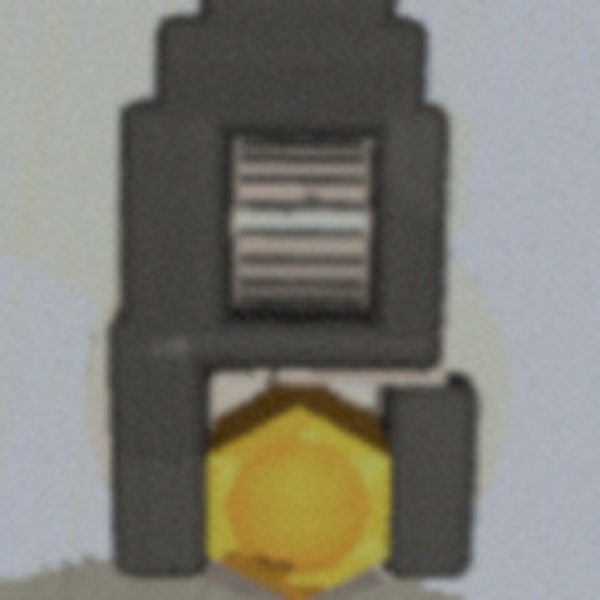

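```bash
python3 - <<'E'
from h import *
c=robot.get_calibration("wrist")
for k in "1234":
    v=np.load(f"w{k}.npy");c["rvec"],c["tvec"]=v[:3],v[3:]
    g=cv2.imread(f"pics/w{k}.png").max(2).astype(float)
    def edge(r0,r1,x0,x1,sgn):
        p=cv2.GaussianBlur(g[r0:r1].mean(0)[None],(3,1),0)[0]
        xs=np.arange(x0,x1);t=115
        s=[x+(t-p[x])/(p[x+1]-p[x]) for x in xs if (p[x]-t)*(p[x+1]-t)<0 and np.sign(p[x+1]-p[x])==sgn]
        return s
    r=(183,206)
    L=edge(*r,210,240,-1);Ri=edge(*r,280,310,1);
    l=L[-1];q=Ri[0];P=cast(c,[[l,194.5],[q,194.5]],.07,True)
    print(k,l,q,"outer span mm",np.linalg.norm(P[0]-P[1])*1e3)
for k in "34":
    g=cv2.imread(f"pics/w{k}.png")[:,:].max(2).astype(int);print(g[122:166,255:265].mean(1).astype(int))
E
```

```text
1 222.5748655533541 299.6240751280592 outer span mm 65.13333245397054
2 220.85751370060572 294.009419629292 outer span mm 61.71086324457991
3 220.87940264863343 293.54647290342115 outer span mm 61.29806680252976
4 221.7573851203501 294.63585259212994 outer span mm 61.17691582082202
[ 63  54  49  47  49  72  96  81  85 128 133  98  86 121 152 151 122  97
 122 155 166 149 114 109 134 151 147 113  89 118 135 121  91  82  91  80
  59  45  34  30  42  56  66  71]
[ 67  65  61  54  48  49  54  79  98  78  96 130 128  92 101 140 151 130
  96  97 135 166 165 135  99 119 147 152 133  99  95 123 134 111  84  90
  96  76  59  50  37  32  43  59]
```

Two readings show the jaw has stopped. The outer jaw span went 65.1, 61.7, 61.3, 61.2 mm (about 3.9 mm closed), and the last strokes left the rib pattern unchanged. So the jaws are snug, and I'll push the handle clockwise.

```bash
cat >> h.py <<'E'
def P(b,off,s=.175,zt=.045):
    x=np.radians(b);t=np.array([np.sin(x),-np.cos(x)])
    return [*(cap+s*u(b)-off*t),zt+TR]
E
python3 - <<'E'
from h import *
robot.move_pose(P(A,.045,zt=.10),[180,0,A])
robot.line_to(P(A,.045),vel=.1)
f0=robot.observe()["ft_force"]
hit=robot.line_to(P(A,.012),vel=.03,guard=4)
o=robot.observe();d=o["tool_pos"][:2]-cap
x=np.radians(A);off=-(d@[np.sin(x),-np.cos(x)]);print(hit,o["time"],"off",off,o["ft_force"]-f0)
E
```

```text
False 18.7333 off 0.012133753621677477 [-1.94682881  0.17140819  1.75574555]
```

The guard never fired because turning the cap takes only about 1.4 N here, and the 1.9 N reading means the finger is in contact. I'll swing most of the way, then measure.

```bash
python3 - <<'E'
from h import *
for b in np.arange(A-5,A-43.9,-6):
    robot.line_to(P(b,.018),vel=.08,rotation=[180,0,b])
    o=robot.observe();print(round(b,1),o["time"],o["ft_force"].round(1))
bl=b
robot.line_to(P(b,.045),vel=.15)
robot.line_to(P(b,.045,zt=.12),vel=.2)
robot.move_pose([*cap,.24],[180,0,b])
robot.pause(.2)
c=robot.get_calibration("wrist");np.save("w5.npy",np.r_[c["rvec"],c["tvec"]]);im=robot.grab_frame("wrist")
cv2.imwrite("pics/w5.png",im);cv2.imwrite("pics/top5.png",robot.grab_frame("top"));print(b,robot.observe()["time"])
E
cat > meas.py <<'E'
from h import *
import sys
k=sys.argv[1]
im=cv2.imread(f"pics/w{k}.png");v=np.load(f"w{k}.npy");c=robot.get_calibration("wrist");c["rvec"],c["tvec"]=v[:3],v[3:]
hsv=cv2.cvtColor(im,cv2.COLOR_BGR2HSV)
m=cv2.inRange(hsv,(15,120,150),(35,255,255));n,l,st,ce=cv2.connectedComponentsWithStats(m)
i=1+np.argmax(st[1:,4]);C=cast(c,ce[i],.08,True)[0]
kk=np.argwhere(l==i)[:,::-1].astype(np.float32);Q=cast(c,kk,.08,True)[:,:2]-C[:2]
z=(Q[:,0]+1j*Q[:,1]);print("cap",C,st[i],"corner dir mod60",np.degrees(np.angle((z**6).sum()))/6%60)
g=im.max(2);R=[]
for r in range(5,60,10):
    x=np.nonzero(g[r,200:320]<110)[0]+200;q=cast(c,[[x[0]-.5,r],[x[-1]+.5,r]],.069,True);mid=q.mean(0)
    R.append(((q[0]-q[1])@(q[0]-q[1]))**.5*1e3);print(r,x[0],x[-1],R[-1],np.degrees(np.arctan2(*(mid[:2]-cap)[::-1])))
E
for k in 1 4 5; do python3 meas.py $k; done
```

```text
93.9 19.0 [-0.8 -0.6  1. ]
87.9 19.3833 [-0.6 -0.3  0.2]
81.9 19.7667 [-0.7  0.1  0.2]
75.9 20.15 [-0.6  0.3  0.2]
69.9 20.5333 [ 0.5  0.  -0.2]
63.9 20.9167 [ 0.3  0.5 -0.4]
57.9 21.3 [ 0.2  0.9 -0.2]
57.900000000000006 23.2333
cap [ 0.55063408 -0.01736268  0.08      ] [ 242  178   37   38 1027] corner dir mod60 40.56007168529419
5 243 272 24.015383236846738 99.00934750995218
15 244 272 23.116693350913607 98.89558873160452
25 244 273 23.83546177500419 98.76782772406204
35 244 273 23.775601291143904 98.79829883242249
45 244 273 23.73485972190756 98.83246313114178
55 244 273 23.712780490840974 98.87113491753259
cap [ 0.55083385 -0.01643376  0.08      ] [242 182  36  38 958] corner dir mod60 38.39791116423541
5 246 276 24.681116123158787 98.43825124804427
15 246 275 23.782619342945047 98.56237376241835
25 246 275 23.702411675596256 98.5407013454989
35 245 275 24.43099349470588 98.68585795872212
45 246 275 23.600256466687814 98.48805899335775
55 245 275 24.364284755527017 98.64939580559033
cap [ 0.55211665 -0.01639095  0.08      ] [244 181  36  35 915] corner dir mod60 59.10287399356231
5 252 281 23.95038831190207 56.29309678815022
15 252 281 23.851151332674494 56.201248940975695
25 251 281 24.563948789604545 56.25793660486987
35 251 281 24.502790280707362 56.151290307041286
45 251 280 23.669094393205224 56.211439942535215
55 251 280 23.64765453339698 56.08504519946063
```

View pics/w5.png

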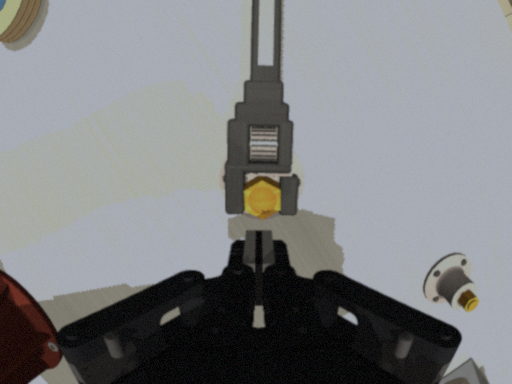

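The handle has swung 42.4° and the cap about 40°, with the rest being play. One more push of about 4.6° remains.

```bash
python3 - <<'E'
from h import *
b=57.9
robot.move_pose(P(b,.045,zt=.12),[180,0,b])
robot.line_to(P(b,.045),vel=.15)
for b in(57.9,55.5,53.3):
    robot.line_to(P(b,.018),vel=.06,rotation=[180,0,b])
robot.pause(.2);print(robot.observe()["ft_force"])
robot.line_to(P(b,.045),vel=.15)
robot.line_to(P(b,.045,zt=.12),vel=.2)
robot.move_pose([*cap,.24],[180,0,b])
robot.pause(.3)
c=robot.get_calibration("wrist");np.save("w6.npy",np.r_[c["rvec"],c["tvec"]]);im=robot.grab_frame("wrist")
cv2.imwrite("pics/w6.png",im);cv2.imwrite("pics/w6z.png",cv2.resize(im[100:220,200:320],None,fx=5,fy=5,interpolation=cv2.INTER_CUBIC))
cv2.imwrite("pics/top6.png",robot.grab_frame("top"));cv2.imwrite("pics/scene6.png",robot.grab_frame("scene"));print(robot.observe()["time"])
E
python3 meas.py 6
python3 - <<'E'
from h import *
for k in "1456":
    im=cv2.imread(f"pics/w{k}.png");v=np.load(f"w{k}.npy");c=robot.get_calibration("wrist");c["rvec"],c["tvec"]=v[:3],v[3:]
    hsv=cv2.cvtColor(im,cv2.COLOR_BGR2HSV);m=cv2.inRange(hsv,(15,100,60),(35,255,255))
    top=cv2.inRange(hsv,(15,120,140),(35,255,255))
    n,l,st,ce=cv2.connectedComponentsWithStats(top);i=1+np.argmax(st[1:,4])
    kk=np.argwhere(l==i)[:,::-1].astype(np.float32);h=cv2.convexHull(kk)[:,0]
    Q=cast(c,h,.08,True)[:,:2].astype(np.float32)
    # edges directions weighted by length, mod 60
    d=np.diff(np.r_[Q,Q[:1]],axis=0);z=d[:,0]+1j*d[:,1];L=abs(z);L6=np.where(L>.004,L**2,0)
    print(k,"edge dir mod60",np.degrees(np.angle((L6*(z/L)**6).sum()))/6%60)
E
```

```text
[-1.16832893  1.42314942  0.2549641 ]
28.0833
cap [ 0.55222092 -0.01674365  0.08      ] [245 181  35  35 933] corner dir mod60 53.61869036878517
5 250 279 23.967196142600887 52.19866642277459
15 250 278 23.069753170335957 52.28761203557549
25 249 279 24.582252021548694 52.224987861096984
35 249 279 24.52126777506647 52.15446933179867
45 249 278 23.687659032199367 52.25628318610559
55 249 278 23.666379944531887 52.17668757447106
1 edge dir mod60 39.52066
4 edge dir mod60 38.847713
5 edge dir mod60 59.19447
6 edge dir mod60 54.696712
```

View pics/w6z.png

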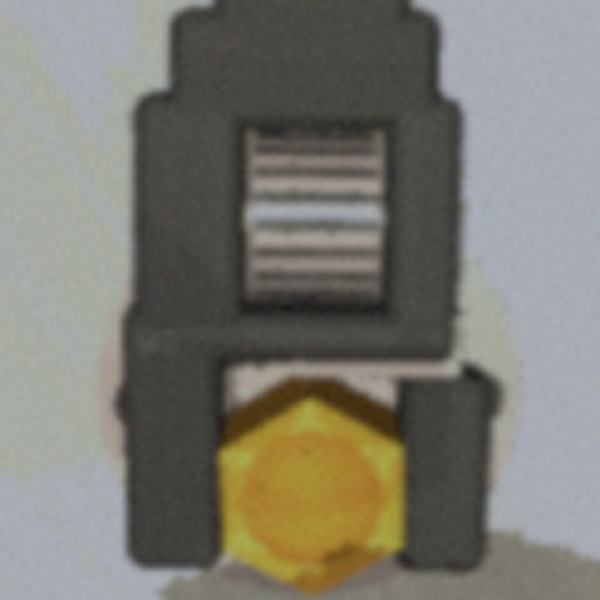

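View pics/top6.png

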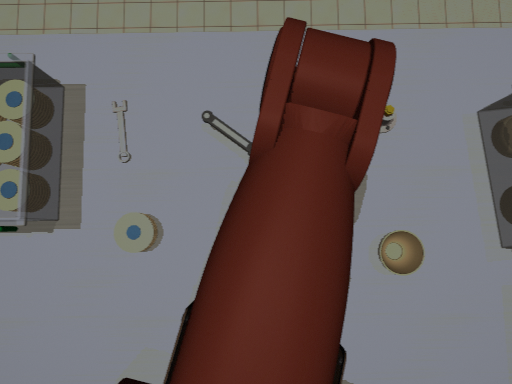

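The cap has turned 44.5° (39.2° to 54.7° with 60° symmetry). The handle has swung 46.4°, the jaws still touch both flats, and the bowl, saucers and spanner are on the same pixels as before. The gripper is clear, so I'm handing the job in.

```bash
python3 - <<'E'
from h import *
print(robot.observe()["ft_force"]);robot.job_done();print(robot.observe()["time"])
E
```

```text
[-0.94178511  0.85202253  0.62607766]
the job is handed in; nothing more can be done
the job is handed in; nothing more can be done
```

The wrench is snug on the 30 mm cap, and the cap is tightened about 44–45° clockwise. I handed the job in at about 28 s of the 51 s allowed.

- **Jaws:** I rolled the worm shut with five closed-fingertip strokes. The span over the jaws' outer sides went 65.1, 61.7, 61.3, 61.2 mm, and the last two strokes changed nothing, so the jaw had met the cap.
- **Cap:** Only then did I push the handle sideways. It swung 46.4° in all, and the hexagon's edges put the cap's turn at about 44.5°. A second estimate from the cap's mask gave 45–47°. The rest is play in the jaws.
- **Final state:** The last wrist picture shows both jaws on the cap's flats and the gripper clear of everything. The bowl, saucers and spanner look unmoved in the top picture.

One check did not work: the 4 N touch guard never fired on the handle, because turning the cap takes only about 1.4 N there. I measured the swing from pictures instead.

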